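Roll down the stick-on tiles of the pan board

ROBOT

A 6-joint arm with a two-finger parallel gripper is mounted at the origin on the work surface. World frame = base frame: x ahead of the robot, y to its left, z up, the work surface at z = 0. Lengths are in m, angles in rad, forces in N, time in s.
With the tool pointing down it reaches from about 0.275 to 0.75 m from the base axis. Payload 10.2 kg.
Tool frame: the origin (TCP) lies at the very end of the fingers, on their centre line; the grasp point (between the pads) lies 19 mm behind it; z points along the fingers, y is the line along which they close (so a half turn about z gives the same grasp; the last joint's range is limited). The gripper opens to 85 mm and grips with 20 to 120 N. Pads are 22 mm wide; open, the fingers measure 114 mm over their backs; the gripper's body (76 mm by 85 mm) begins 54 mm behind the grasp point. The pads swing forward as they close: fully open they stand 13 mm farther back than shut.
Start: joints at [-1.555, 0.313, 1.498, -0, 1.331, -0.223], TCP at [0.124, -0.51, 0.231] pointing down, gripper open.
Joint ranges: [-2.94, 2.94], [-0.97, 2.17], [0.19, 2.56], [-1.23, 4.37], [0.02, 3.11], [-2.88, 2.88]. Speed limits (rad/s): [2.39, 2.39, 3.01, 3.14, 3.14, 3.14].

INTERFACE

Orientations are given as [roll, pitch, yaw] about the fixed x, y, z axes, in that order (R = Rz(yaw) Ry(pitch) Rx(roll)).
In Python, from station import ctrl gives the robot as it stands. The module is installed in compiled form; this text tells all that it offers.
- The arm moves only by the tool play_rows, never from a script. Its argument "series" is a list of rows, each a list of 2 entries, a list of its own where there are three numbers: the shift along the tool's x, y, z in mm, then the turn about the tool's z in rad. A call has 1 to 12 rows; each row is the pose to reach, as a shift and turn from the pose commanded when the call began, along the tool's axes at that moment; what a row does not reach only later rows make up. A row lasts 1/8 s, in which the tool goes at most 62.5 mm and 10.7 degrees, less where a joint would pass 70% of its speed; a pose out of reach is approached as far as the arm can. A call with a gripper value outside its range is refused whole. "claw" is the finger opening in mm, from 0 to 85.4, set as the call begins (left out, the last holds). The fingers move at their own pace and stop on an object; "squeeze" is the grip in N (left out, the last holds). Time passes only in rows, so rows that repeat a pose let the fingers close. It gives the time, the measured TCP pose, the force, the opening and the grip force at its end, in the units of the state.
- ctrl.sense(): the state, without advancing time (a new reading comes with each control period).
- ctrl.snapshot(name): name is "scene" or "top" or "wrist"; returns a dict with "pixels" (480x640x3 uint8, red, green, blue), "vertical_fov" (degrees; the focal length in pixels is half the picture's height over the tangent of half this angle, whatever the lens; pixels are square), "cx", "cy" (the principal point, pixels), "R" (3x3) and "t" (3): a world point X has camera coordinates R X + t. Camera axes: x right, y down, z forward; pixel columns grow to the right and rows downward; lengths in m; the calibration is good to about 2 mm. A picture is of the moment at which its call begins. There is no depth.
- ctrl.hand_in(): hands the job in; it is judged then, once.
The state is a dict: "time_s": time; "joints": joint angles; "joint_vel": joint speeds; "effort": joint torques, N m; "tcp_pos": TCP position; "tool_rot": TCP orientation; "wrist_force": force on the tool from outside, world axes, zero at the start; "ft_torque": the same for the moment, N m; "grip_width": finger opening in m; "grasp_force": force on a finger pad.
Only numpy, scipy, OpenCV 4.12 (cv2) and the standard library are available. Lean on these libraries where they do the work, as an engineer would, in place of code of your own. Each camera call takes 0.05 s, during which the arm holds its last target. There are 200 camera calls.

TASK

Take the hand roller from its stand and roll it along the pan board with steady, firm pressure until all ten green finger tiles are flush with the board's rim; use only the roller on the board, and do not bear down hard enough to crack the ceramic (45 N). Then stand the roller back in its stand, handle up, and let go; leave the salad things and the carton as they are.

Things in the scene. Friction and masses are not known exactly. Their poses are not given: they have to be found in the camera images.
- board: Dark wooden pan board, fixed, 146 mm along its x, 250 mm along its y, on two battens over a grey mat; origin on the worktop under its centre, z up. This pose gives only place and yaw. The flat rim (14 mm wide) lies 21 to 31 mm above the worktop at the board's middle and slopes along y by up to 0.035 rad either way (level along x): height and slope differ each time and are not told.
- board_mid (a point): The same place as the board's origin, under the middle of the row of tiles. Ten sage-green ceramic finger tiles, each 112 mm along the board's x and 20 mm along y, lie side by side in a row along y (22 mm pitch, 218 mm long) inside the rim. Not yet rolled, a tile stands 3 to 4 mm above the rim; fully down it is flush with it and meets a hard stop. More than 45 N cracks a tile.
- roller: Hand roller, 0.3 to 0.5 kg: black rubber wheel 44 mm in diameter and 100 mm long in a steel fork, with a squared pale-wood handle (28 x 28 mm) straight up over the wheel's middle. Origin at the middle of the axle; y along the axle, z up the handle (handle 39 to 110 mm above the axle), x the way it rolls. It starts in its stand, handle up, leaning up to 0.2 rad about its axle.
- roller_grip (a point): Middle of the roller's handle, 74 mm above the axle; axes as the roller's. Below the handle the fork has a top plate (44 mm along x, 34 to 39 mm above the axle) and cheeks that reach 57 mm either side (pin ends 60 mm) and 8 mm below the axle.
- wheel (a joint): Angle of the roller's wheel about its axle relative to the fork, rad, unlimited; 1 rad is 22 mm of rolling.
- stand: Steel roller stand, fixed to the worktop, on the robot's left or right: an open-topped box, inside 56 mm along its x and 134 mm along its y, walls 3 mm, rim 68 mm above the worktop; origin on the worktop under its centre, z up. Its floor is a shallow V cradle along y in which the roller's wheel beds, axle along the stand's y.
- stand_seat (a point): Where the middle of the roller's axle lies when the wheel is bedded in the stand: over the stand's centre, 28 mm above the worktop; axes as the stand's.
- tile_carton: Cardboard carton of spare tiles, 128 x 94 x 46 mm, origin under its centre, on the other side from the stand. Bystander.
- grinder_a: Dark spice grinder with a black cap, 46 mm square, 141 mm tall, origin under its centre. Bystander.
- grinder_b: Pale spice grinder with a black cap, 46 mm square, 141 mm tall, origin under its centre. Bystander.
- cup: Steel measuring cup, 72 mm across, 50 mm tall, flat handle to its +y reaching 115 mm from the centre; origin under its centre. Bystander.
- garlic: Garlic bulb, 54 mm across, 58 mm tall, origin under its centre. Bystander.
- tomato: Whole tomato, 70 mm across, 61 mm tall with its stalk, origin under its centre. Bystander.
- tile0 (a joint): A finger tile of the pan board, the first in the row, at the board's -y end (its centre 99 mm from the board's centre; the tiles follow at 22 mm pitch towards +y). Joint value in m: about 0 standing proud, 0.004 fully down with its top flush with the rim; it slides straight down in its sticky bed, slowly, under 9 to 14 N and stays where it is left.
- tile1 (a joint): A finger tile of the pan board, number 2 of 10 in the row counted from the board's -y end. Joint value in m: about 0 standing proud, 0.004 fully down with its top flush with the rim; it slides straight down in its sticky bed, slowly, under 9 to 14 N and stays where it is left.
- tile2 (a joint): A finger tile of the pan board, number 3 of 10 in the row counted from the board's -y end. Joint value in m: about 0 standing proud, 0.004 fully down with its top flush with the rim; it slides straight down in its sticky bed, slowly, under 9 to 14 N and stays where it is left.
- tile3 (a joint): A finger tile of the pan board, number 4 of 10 in the row counted from the board's -y end. Joint value in m: about 0 standing proud, 0.004 fully down with its top flush with the rim; it slides straight down in its sticky bed, slowly, under 9 to 14 N and stays where it is left.
- tile4 (a joint): A finger tile of the pan board, number 5 of 10 in the row counted from the board's -y end. Joint value in m: about 0 standing proud, 0.004 fully down with its top flush with the rim; it slides straight down in its sticky bed, slowly, under 9 to 14 N and stays where it is left.
- tile5 (a joint): A finger tile of the pan board, number 6 of 10 in the row counted from the board's -y end. Joint value in m: about 0 standing proud, 0.004 fully down with its top flush with the rim; it slides straight down in its sticky bed, slowly, under 9 to 14 N and stays where it is left.
- tile6 (a joint): A finger tile of the pan board, number 7 of 10 in the row counted from the board's -y end. Joint value in m: about 0 standing proud, 0.004 fully down with its top flush with the rim; it slides straight down in its sticky bed, slowly, under 9 to 14 N and stays where it is left.
- tile7 (a joint): A finger tile of the pan board, number 8 of 10 in the row counted from the board's -y end. Joint value in m: about 0 standing proud, 0.004 fully down with its top flush with the rim; it slides straight down in its sticky bed, slowly, under 9 to 14 N and stays where it is left.
- tile8 (a joint): A finger tile of the pan board, number 9 of 10 in the row counted from the board's -y end. Joint value in m: about 0 standing proud, 0.004 fully down with its top flush with the rim; it slides straight down in its sticky bed, slowly, under 9 to 14 N and stays where it is left.
- tile9 (a joint): A finger tile of the pan board, the last in the row, at the board's +y end. Joint value in m: about 0 standing proud, 0.004 fully down with its top flush with the rim; it slides straight down in its sticky bed, slowly, under 9 to 14 N and stays where it is left.
Not all that is in view belongs to the job. Leave any blue or purple look-alike of the roller alone.

How it is judged:
On the way, in this order (a step that is already met when the one before it is completed fails the run):
1. the roller is rolled along the board under pressure: its wheel has turned more than 2.5 rad (55 mm) and bears on the board or its tiles with more than 3 N ((value of joint wheel above 2.5 rad or value of joint wheel below -2.5 rad) and contact force between roller and board above 3 N), for 0.1 s.
2. all ten tiles are within 1 mm of fully down (value of joint each of tile0, tile1, tile2, tile3, tile4, tile5, tile6, tile7, tile8, tile9 above 0.003 m), for 0.2 s.
At the end, for the whole second after the job is handed in: All ten tiles are within 1 mm of fully down (joint above 0.003 m), and the roller stands at rest in its stand: its origin within 10 mm (x), 15 mm (y) and 6 mm (z) of stand_seat in the stand's axes, its handle within 0.35 rad of upright (all of step 2 and x of roller in the frame of stand_seat between -0.01 and 0.01 m and y of roller in the frame of stand_seat between -0.015 and 0.015 m and z of roller in the frame of stand_seat between -0.006 and 0.006 m and angle between roller's own z axis and vertical below 0.35 rad and linear speed of roller below 0.02 m/s); the robot touches nothing.
It fails at once if the roller bears on the board or its tiles with more than 45 N (contact force between roller and board above 45 N).
It fails at once if the fingers or the arm press on the board or its tiles (contact force between any of the fingers, the arm and board above 2 N).
It fails at once if a bystander (carton, grinder, cup, garlic, tomato) is moved more than 25 mm or tipped more than 0.5 rad (distance of any of tile_carton, grinder_a, grinder_b, cup, garlic, tomato from where it was at the start of the episode above 0.025 m or angle between any of tile_carton, grinder_a, grinder_b, cup, garlic, tomato's own z axis and vertical above 0.5 rad).
It also fails if it takes over 66 s, if anything falls off the work surface, if the arm or the gripper's body presses on something with over 40 N, if the wrist force passes 120 N, or if a joint passes its speed limit or range.

## Working session

There is one attempt and no reset: what is moved stays moved. The work goes in short steps, Python scripts to look and compute and a tool call to move; the robot and the scene stay as the last step left them, time stands still between calls to the robot, and variables do not carry over. Pictures are saved under pics/ and viewed, at most 10 in all, crops included, and the job is handed in when it is done.

Besides the shell and the picture viewer there is one more tool, called after "Emit:" by a JSON object that holds its "api" and its "payload", one argument or row to a line. play_rows: Moves the arm, as the interface text tells. Its arguments: {"type":"object","properties":{"series":{"type":"array"},"claw":{"type":"number"},"squeeze":{"type":"number"}},"required":["series"]}

```bash
mkdir -p pics; cat > h.py <<'E'
import numpy as np, cv2, json
from station import ctrl
def snap(name, fn):
    s=ctrl.snapshot(name); cv2.imwrite('pics/'+fn+'.png', s['pixels'][:,:,::-1])
    np.savez('pics/'+fn+'.npz', **{k:np.array(v) for k,v in s.items()}); return s
def ld(fn): return dict(np.load('pics/'+fn+'.npz'))
def f(s): return 240/np.tan(np.radians(float(s['vertical_fov']))/2)
def proj(s,X):
    c=s['R']@np.array(X,float)+s['t']; return float(s['cx'])+f(s)*c[0]/c[2], float(s['cy'])+f(s)*c[1]/c[2]
def back(s,u,v,z):
    d=s['R'].T@np.array([(u-float(s['cx']))/f(s),(v-float(s['cy']))/f(s),1]); o=-s['R'].T@s['t']
    return o+d*(z-o[2])/d[2]
E
python3 - <<'E'
from h import *
for n in ('top','scene'):
    s=snap(n,n+'0'); print(n,s['vertical_fov'],s['cx'],s['cy'],(-s['R'].T@s['t']).round(3),s['R'].round(3).tolist())
print(ctrl.sense())
E
```

```text
top 50.70437436385141 321.40207232623925 230.2933385110211 [0.362 0.036 1.336] [[-0.015, -1.0, -0.019], [-0.992, 0.017, -0.123], [0.123, 0.017, -0.992]]
scene 56.688698304820235 319.97161281353664 237.63552339759227 [1.03  0.216 0.797] [[-0.348, 0.937, 0.009], [0.743, 0.282, -0.607], [-0.572, -0.205, -0.794]]
{'time_s': 0.1, 'joints': array([-1.55541405e+00,  3.13375940e-01,  1.49835888e+00,  9.14843566e-07,
        1.33099573e+00, -2.23418472e-01]), 'joint_vel': array([-0.00036337, -0.00076825, -0.00126521, -0.00105046,  0.00113822,
        0.00097639]), 'effort': array([ 2.65838826e-03, -4.12903512e+01, -2.60145020e+01, -1.43531470e-04,
        3.00839165e-03, -2.05006000e-05]), 'tcp_pos': array([ 0.12415761, -0.50987266,  0.23080241]), 'tool_rot': array([-3.14048324e+00, -2.52982175e-04,  2.38800390e-01]), 'wrist_force': array([ 0.98335372,  0.51881344, -0.44402123]), 'ft_torque': array([ 0.00469586,  0.00019361, -0.02081893]), 'grasp_force': 0.0, 'grip_width': 0.08525040167104803}
```

View pics/top0.png

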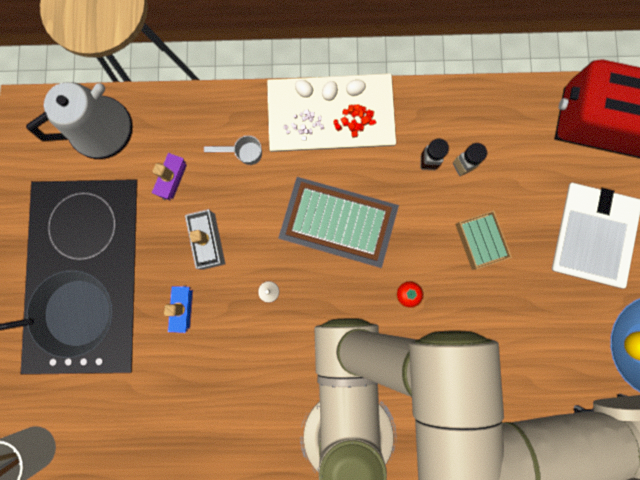

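View pics/scene0.png

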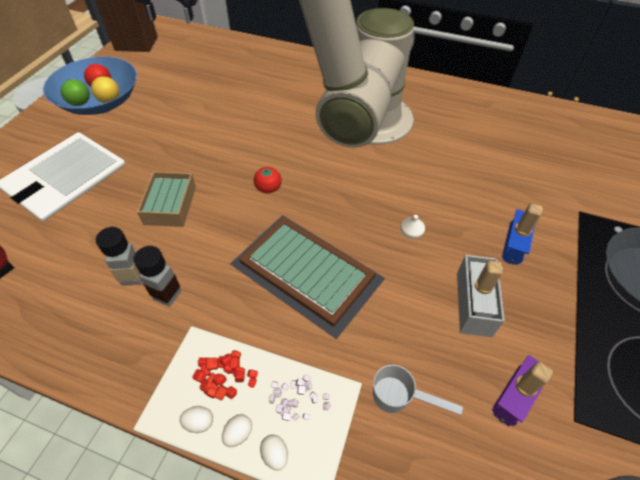

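The top view shows the stand at about (204,239) with the handle end at (198,237), and the board at about (340,222). The tomato is at (410,294) and the garlic at (268,292). The blue and purple look-alikes are at (178,310) and (168,176).

```bash
python3 - <<'E'
from h import *
a=ld('top0');b=ld('scene0')
im=a['pixels'];hsv=cv2.cvtColor(im,cv2.COLOR_RGB2HSV)
m=cv2.inRange(hsv,(55,40,60),(90,255,255)); m[:, :270]=0; m[:,400:]=0; m[:180]=0;m[265:]=0
m=cv2.morphologyEx(m,cv2.MORPH_CLOSE,np.ones((5,5)))
c=max(cv2.findContours(m,0,2)[0],key=cv2.contourArea)
box=cv2.boxPoints(cv2.minAreaRect(c)); P=np.array([back(a,u,v,.0295) for u,v in box])
print(box.round(1).tolist(),P.round(4).tolist(),P.mean(0)); 
for i in range(4): d=P[(i+1)%4]-P[i]; print(np.linalg.norm(d).round(4),np.arctan2(d[1],d[0]).round(3))
for n,s,(x0,y0,w,h),k in (('A',a,(178,202,53,75),7),('B',b,(445,245,70,100),5.25)):
    cr=s['pixels'][y0:y0+h,x0:x0+w,::-1]; cr=cv2.resize(cr,(int(w*k),int(h*k)),interpolation=cv2.INTER_CUBIC); globals()[n]=cr
    for i in range(0,w,10): cv2.putText(cr,str(x0+i),(int(i*k),10),0,.35,(0,255,255),1); cv2.line(cr,(int(i*k),12),(int(i*k),18),(0,255,255),1)
    for i in range(0,h,10): cv2.putText(cr,str(y0+i),(0,int(i*k)+4),0,.35,(0,255,255),1)
cv2.imwrite('pics/c1.png',np.hstack([A[:525],B[:525]]))
E
```

```text
[[292.70001220703125, 228.89999389648438], [304.29998779296875, 188.5], [384.20001220703125, 211.3000030517578], [372.6000061035156, 251.8000030517578]] [[0.5288, 0.1334, 0.0295], [0.6353, 0.1021, 0.0295], [0.5708, -0.1055, 0.0295], [0.4658, -0.0726, 0.0295]] [0.55018253 0.01435254 0.0295    ]
0.111 -0.285
0.2174 -1.872
0.11 2.838
0.2153 1.274
```

View pics/c1.png

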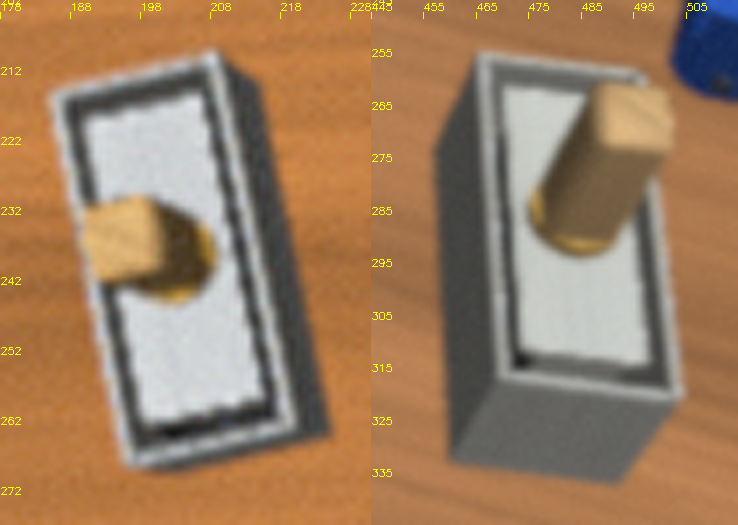

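The crop shows the stand's rim corners and the handle's end face clearly in both views. The handle end is at about (195.7,236.3) in top and (495,267.7) in scene. Next I fit the poses.

```bash
python3 - <<'E'
from h import *
a=ld('top0');b=ld('scene0')
A=np.array([(52,95),(218,53),(297,428),(128,467)])/7+[178,202]
B=(np.array([(478,53),(645,72),(682,398),(498,380)])-[371,0])/5.25+[445,245]
for s,C in((a,A),(b,B)):
    P=np.array([back(s,u,v,.068) for u,v in C]); print(P.mean(0).round(4),[ (np.linalg.norm(d).round(4),(np.arctan2(d[1],d[0])%np.pi).round(3)) for d in np.roll(P,-1,0)-P])
# triangulate handle top
def ray(s,u,v):
    o=-s['R'].T@s['t']; d=back(s,u,v,0)-o; return o,d/np.linalg.norm(d)
def tri(p,q):
    M=np.zeros((3,3));r=np.zeros(3)
    for o,d in(ray(a,*p),ray(b,*q)):
        W=np.eye(3)-np.outer(d,d);M+=W;r+=W@o
    X=np.linalg.solve(M,r); print(X.round(4),np.subtract(proj(a,X),p).round(2),np.subtract(proj(b,X),q).round(2))
tri((195.7,236.3),(495.2,267.7))
E
```

```text
[0.502  0.3584 0.068 ] [(np.float64(0.0621), np.float64(1.804)), (np.float64(0.1401), np.float64(0.217)), (np.float64(0.0621), np.float64(1.782)), (np.float64(0.1387), np.float64(0.217))]
[0.5044 0.3611 0.068 ] [(np.float64(0.0626), np.float64(1.791)), (np.float64(0.1383), np.float64(0.208)), (np.float64(0.0626), np.float64(1.821)), (np.float64(0.1401), np.float64(0.208))]
[0.5021 0.3612 0.1299] [-0.55  0.02] [-0.76 -0.08]
```

Emit:
{"api": "play_rows", "payload": {
  "series": [
    [[365,-333,-20],0],
    [[365,-333,-20],0],
    [[365,-333,-20],0],
    [[365,-333,-20],0],
    [[365,-333,-20],0],
    [[365,-333,-20],0],
    [[365,-333,-20],0],
    [[365,-333,-20],0],
    [[571,-756,-20],0.026],
    [[571,-756,-20],0.026],
    [[571,-756,-20],0.026],
    [[571,-756,-20],0.026]
  ],
  "claw": 80,
  "squeeze": 60
}}

```text
time_s: 1.6
tcp_pos: [0.4532, 0.1462, 0.2512]
tool_rot: [3.141, 0.0, 0.213]
wrist_force: [1.1, -0.2, 0.2]
grip_width: 0.08
grasp_force: 0.0
```

Emit:
{"api": "play_rows", "payload": {
  "series": [
    [[94,-198,0],0],
    [[94,-198,0],0],
    [[94,-198,0],0],
    [[94,-198,0],0],
    [[94,-198,0],0],
    [[94,-198,0],0],
    [[94,-198,0],0]
  ]
}}

```text
time_s: 2.48
tcp_pos: [0.5034, 0.3565, 0.2516]
tool_rot: [3.142, -0.0, 0.212]
wrist_force: [-0.6, 1.0, -0.1]
grip_width: 0.0803
grasp_force: 0.0
```

```bash
python3 - <<'E'
from h import *
s=snap('wrist','w1'); st=ctrl.sense(); print(st['tcp_pos'],st['tool_rot'],st['joints'],(-s['R'].T@s['t']).round(3))
print([np.round(proj(s,(.503,.3595,z)),1).tolist() for z in (.068,.138)])
E
```

```text
[0.50342695 0.35655531 0.2516218 ] [ 3.14158020e+00 -2.62545652e-04  2.11619334e-01] [ 4.26617352e-01  5.09265413e-01  1.15921827e+00 -6.85119129e-05
  1.47285512e+00  1.78580104e+00] [0.572 0.371 0.394]
[[313.7, 215.2], [312.9, 234.1]]
```

View pics/w1.png

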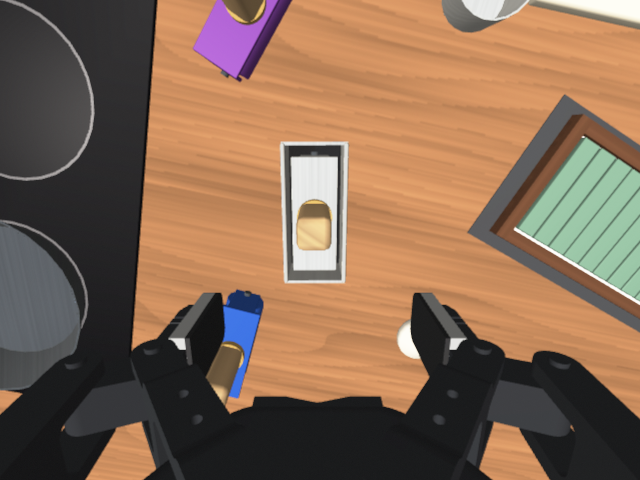

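The wrist view shows the stand's rim corners at (280,142), (348,142), (345,282) and (285,282), and the handle end centred at about (314,235).

```bash
python3 - <<'E'
from h import *
s=ld('w1')
P=np.array([back(s,u,v,.068) for u,v in((280,142),(348,142),(345.5,282.5),(285,282.5))]); print(P.mean(0).round(4),[ (np.linalg.norm(d).round(4),(np.arctan2(d[1],d[0])%np.pi).round(3)) for d in np.roll(P,-1,0)-P])
im=s['pixels'];hsv=cv2.cvtColor(im,cv2.COLOR_RGB2HSV)
m=cv2.inRange(hsv,(8,50,175),(30,255,255)); m[:,:290]=0;m[:,338:]=0;m[:190]=0;m[260:]=0
n,l,stt,c=cv2.connectedComponentsWithStats(m); i=1+np.argmax(stt[1:,4]); print(stt[i],c[i])
for z in(.135,.138): print(back(s,314,235.5,z).round(4))
E
```

```text
[0.5021 0.3583 0.068 ] [(np.float64(0.0624), np.float64(1.784)), (np.float64(0.1393), np.float64(0.219)), (np.float64(0.0623), np.float64(1.783)), (np.float64(0.1393), np.float64(0.22))]
[ 296  207   34   43 1041] [312.40634006 232.92603266]
[0.5012 0.3583 0.135 ]
[0.502  0.3584 0.138 ]
```

Emit:
{"api": "play_rows", "payload": {
  "series": [
    [[-1,-2,50],-0.006],
    [[-1,-2,90],-0.006],
    [[-1,-2,130],-0.006],
    [[-1,-2,164],-0.006],
    [[-1,-2,164],-0.006],
    [[-1,-2,164],-0.006]
  ]
}}

```text
time_s: 3.28
tcp_pos: [0.5027, 0.3593, 0.0892]
tool_rot: [-3.141, -0.003, 0.218]
wrist_force: [-0.2, -0.5, 0.2]
grip_width: 0.0801
grasp_force: 0.0
```

Emit:
{"api": "play_rows", "payload": {
  "series": [
    [[0,0,0],0],
    [[0,0,0],0],
    [[0,0,0],0],
    [[0,0,0],0],
    [[0,0,0],0],
    [[0,0,0],0],
    [[0,0,0],0],
    [[0,0,0],0]
  ],
  "claw": 0,
  "squeeze": 100
}}

```text
time_s: 4.28
tcp_pos: [0.5021, 0.3593, 0.088]
tool_rot: [-3.141, -0.001, 0.219]
wrist_force: [-0.3, -0.8, 5.3]
grip_width: 0.0268
grasp_force: 98.3
```

Emit:
{"api": "play_rows", "payload": {
  "series": [
    [[0,0,-15],0],
    [[0,0,-40],0],
    [[0,0,-70],0],
    [[0,0,-95],0],
    [[10,50,-95],0],
    [[21,100,-95],0.1],
    [[21,150,-95],0.2],
    [[21,200,-95],0.35],
    [[21,261,-95],0.518],
    [[21,261,-95],0.518],
    [[21,261,-95],0.518]
  ]
}}

```text
time_s: 5.65
tcp_pos: [0.5788, 0.1091, 0.1824]
tool_rot: [-3.141, 0.001, -0.299]
wrist_force: [-0.6, 1.0, -4.4]
grip_width: 0.0267
grasp_force: 100.3
```

```bash
python3 - <<'E'
from h import *
print(ctrl.sense()['wrist_force'])
b=ld('scene0');a=ld('top0')
out=[]
for s,(x0,x1,y0,y1) in((a,(270,400,180,265)),(b,(225,385,215,325))):
    hsv=cv2.cvtColor(s['pixels'],cv2.COLOR_RGB2HSV); m=cv2.inRange(hsv,(55,40,60),(90,255,255)); k=np.zeros_like(m);k[y0:y1,x0:x1]=m[y0:y1,x0:x1]
    k=cv2.morphologyEx(k,cv2.MORPH_CLOSE,np.ones((5,5)));c=max(cv2.findContours(k,0,2)[0],key=cv2.contourArea)
    q=cv2.approxPolyDP(cv2.convexHull(c),6,True)[:,0].astype(float); print(q.tolist())
    for z in (.025,.03,.035):
        W=np.array([back(s,u,v,z)[:2] for u,v in c[:,0]],np.float32); r=cv2.minAreaRect(W); print(z,np.round(r[0],4),np.round(r[1],4),r[2])
E
```

```text
[-0.60925406  0.95320743 -4.41617001]
[[304.0, 191.0], [383.0, 211.0], [373.0, 250.0], [294.0, 229.0]]
0.025 [0.5507 0.014 ] [0.2168 0.1105] 72.89511108398438
0.03 [0.55   0.0141] [0.2159 0.1101] 72.8951187133789
0.035 [0.5493 0.0142] [0.2151 0.1096] 72.89510345458984
[[283.0, 225.0], [363.0, 273.0], [332.0, 311.0], [251.0, 257.0]]
0.025 [0.5509 0.0145] [0.2156 0.1119] 73.2488784790039
0.03 [0.554  0.0158] [0.2142 0.1112] 73.24888610839844
0.035 [0.5571 0.0171] [0.2128 0.1105] 73.24889373779297
```

Emit:
{"api": "play_rows", "payload": {
  "series": [
    [[0,0,20],0],
    [[0,0,40],0],
    [[0,0,55],0],
    [[0,0,58],0],
    [[0,0,58],0]
  ]
}}

```text
time_s: 6.28
tcp_pos: [0.5792, 0.1093, 0.1248]
tool_rot: [-3.141, -0.001, -0.299]
wrist_force: [-0.0, 0.4, -4.4]
grip_width: 0.0269
grasp_force: 100.2
```

Emit:
{"api": "play_rows", "payload": {
  "series": [
    [[0,0,0.5],0],
    [[0,0,1],0],
    [[0,0,1.5],0],
    [[0,0,2],0],
    [[0,0,2.5],0],
    [[0,0,3],0],
    [[0,0,3],0]
  ]
}}

```text
time_s: 7.15
tcp_pos: [0.579, 0.109, 0.1212]
tool_rot: [3.142, 0.0, -0.299]
wrist_force: [0.0, -0.4, -4.4]
grip_width: 0.0273
grasp_force: 100.2
```

Emit:
{"api": "play_rows", "payload": {
  "series": [
    [[0,0,0.5],0],
    [[0,0,1],0],
    [[0,0,1.5],0],
    [[0,0,2],0],
    [[0,0,2],0]
  ]
}}

```text
time_s: 7.78
tcp_pos: [0.579, 0.109, 0.1192]
tool_rot: [3.142, 0.0, -0.299]
wrist_force: [1.0, -0.2, -4.2]
grip_width: 0.0269
grasp_force: 100.2
```

Emit:
{"api": "play_rows", "payload": {
  "series": [
    [[0,0,0.5],0],
    [[0,0,1],0],
    [[0,0,1.5],0],
    [[0,0,2],0],
    [[0,0,2],0]
  ]
}}

```text
time_s: 8.4
tcp_pos: [0.579, 0.109, 0.1173]
tool_rot: [3.142, 0.0, -0.299]
wrist_force: [-0.2, 0.3, -4.7]
grip_width: 0.0268
grasp_force: 100.2
```

Emit:
{"api": "play_rows", "payload": {
  "series": [
    [[0,0,0.5],0],
    [[0,0,1],0],
    [[0,0,1.5],0],
    [[0,0,2],0],
    [[0,0,2],0]
  ]
}}

```text
time_s: 9.02
tcp_pos: [0.579, 0.1089, 0.1152]
tool_rot: [3.142, 0.0, -0.299]
wrist_force: [-0.0, -1.2, -4.3]
grip_width: 0.027
grasp_force: 100.2
```

Emit:
{"api": "play_rows", "payload": {
  "series": [
    [[0,0,0.5],0],
    [[0,0,1],0],
    [[0,0,1.5],0],
    [[0,0,1.5],0]
  ]
}}

```text
time_s: 9.52
tcp_pos: [0.579, 0.109, 0.1138]
tool_rot: [3.142, 0.0, -0.299]
wrist_force: [-0.5, -0.1, -5.0]
grip_width: 0.027
grasp_force: 100.2
```

Emit:
{"api": "play_rows", "payload": {
  "series": [
    [[0,0,0.5],0],
    [[0,0,1],0],
    [[0,0,1.5],0],
    [[0,0,1.5],0]
  ]
}}

```text
time_s: 10.02
tcp_pos: [0.579, 0.109, 0.1122]
tool_rot: [3.142, 0.0, -0.299]
wrist_force: [-0.1, -0.4, -4.8]
grip_width: 0.0272
grasp_force: 100.2
```

Emit:
{"api": "play_rows", "payload": {
  "series": [
    [[0,0,0.5],0],
    [[0,0,1],0],
    [[0,0,1.5],0],
    [[0,0,1.5],0]
  ]
}}

```text
time_s: 10.52
tcp_pos: [0.579, 0.109, 0.1107]
tool_rot: [3.142, 0.0, -0.299]
wrist_force: [-0.5, 0.0, -4.0]
grip_width: 0.0272
grasp_force: 100.2
```

Emit:
{"api": "play_rows", "payload": {
  "series": [
    [[0,0,0.5],0],
    [[0,0,1],0],
    [[0,0,1],0]
  ]
}}

```text
time_s: 10.9
tcp_pos: [0.579, 0.109, 0.1098]
tool_rot: [3.142, 0.0, -0.299]
wrist_force: [-0.4, -0.5, -3.7]
grip_width: 0.0269
grasp_force: 100.2
```

Emit:
{"api": "play_rows", "payload": {
  "series": [
    [[0,0,0.5],0],
    [[0,0,1],0],
    [[0,0,1],0]
  ]
}}

```text
time_s: 11.28
tcp_pos: [0.579, 0.109, 0.1087]
tool_rot: [3.142, 0.0, -0.299]
wrist_force: [0.2, 0.3, -4.5]
grip_width: 0.0269
grasp_force: 100.2
```

Emit:
{"api": "play_rows", "payload": {
  "series": [
    [[0,0,0.5],0],
    [[0,0,1],0],
    [[0,0,1],0]
  ]
}}

```text
time_s: 11.65
tcp_pos: [0.5791, 0.109, 0.1079]
tool_rot: [-3.142, -0.0, -0.299]
wrist_force: [-0.7, 0.0, -2.8]
grip_width: 0.027
grasp_force: 100.5
```

Emit:
{"api": "play_rows", "payload": {
  "series": [
    [[0,0,0.25],0],
    [[0,0,0.5],0],
    [[0,0,0.5],0]
  ]
}}

```text
time_s: 12.02
tcp_pos: [0.5792, 0.109, 0.1078]
tool_rot: [-3.141, -0.001, -0.299]
wrist_force: [-1.5, 0.2, 3.3]
grip_width: 0.0269
grasp_force: 100.8
```

Emit:
{"api": "play_rows", "payload": {
  "series": [
    [[0,0,0.25],0],
    [[0,0,0.5],0],
    [[0,0,0.5],0]
  ]
}}

```text
time_s: 12.4
tcp_pos: [0.5793, 0.109, 0.1076]
tool_rot: [-3.141, -0.001, -0.299]
wrist_force: [-1.7, 0.6, 5.8]
grip_width: 0.0271
grasp_force: 101.2
```

Emit:
{"api": "play_rows", "payload": {
  "series": [
    [[0,0,0.5],0],
    [[0,0,1],0],
    [[0,0,1],0],
    [[0,0,1],0]
  ]
}}

```text
time_s: 12.9
tcp_pos: [0.5793, 0.109, 0.1066]
tool_rot: [-3.141, -0.001, -0.299]
wrist_force: [-2.3, 0.5, 6.5]
grip_width: 0.0269
grasp_force: 101.3
```

Emit:
{"api": "play_rows", "payload": {
  "series": [
    [[0,0,0.5],0],
    [[0,0,1],0],
    [[0,0,1],0],
    [[0,0,1],0]
  ]
}}

```text
time_s: 13.4
tcp_pos: [0.5793, 0.109, 0.1056]
tool_rot: [-3.141, -0.001, -0.299]
wrist_force: [-2.2, 0.5, 5.3]
grip_width: 0.0267
grasp_force: 101.3
```

Emit:
{"api": "play_rows", "payload": {
  "series": [
    [[0,0,0.5],0],
    [[0,0,1],0],
    [[0,0,1],0],
    [[0,0,1],0]
  ]
}}

```text
time_s: 13.9
tcp_pos: [0.5793, 0.1091, 0.1046]
tool_rot: [-3.141, -0.001, -0.299]
wrist_force: [-2.2, -0.1, 6.5]
grip_width: 0.0267
grasp_force: 101.3
```

Emit:
{"api": "play_rows", "payload": {
  "series": [
    [[0,0,0.5],0],
    [[0,0,1],0],
    [[0,0,1],0],
    [[0,0,1],0]
  ]
}}

```text
time_s: 14.4
tcp_pos: [0.5794, 0.1091, 0.1041]
tool_rot: [-3.141, -0.001, -0.299]
wrist_force: [-3.7, 0.1, 9.6]
grip_width: 0.0273
grasp_force: 102.0
```

Emit:
{"api": "play_rows", "payload": {
  "series": [
    [[0,0,0.5],0],
    [[0,0,0.5],0],
    [[0,0,0.5],0]
  ]
}}

```text
time_s: 14.78
tcp_pos: [0.5795, 0.1092, 0.1041]
tool_rot: [-3.141, -0.002, -0.299]
wrist_force: [-3.5, 0.0, 13.6]
grip_width: 0.0268
grasp_force: 102.4
```

Emit:
{"api": "play_rows", "payload": {
  "series": [
    [[0,2,0],0],
    [[0,4,0],0],
    [[0,6.5,0],0],
    [[0,9,0],0],
    [[0,11.5,0],0],
    [[0,14,0],0],
    [[0,17,0],0],
    [[0,20,0],0],
    [[0,22,0],0],
    [[0,22,0],0]
  ]
}}

```text
time_s: 16.02
tcp_pos: [0.5729, 0.088, 0.1038]
tool_rot: [-3.141, -0.002, -0.299]
wrist_force: [-4.2, 0.1, 12.2]
grip_width: 0.0268
grasp_force: 102.4
```

Emit:
{"api": "play_rows", "payload": {
  "series": [
    [[0,2.5,0.1],0],
    [[0,5,0.2],0],
    [[0,7.5,0.3],0],
    [[0,10,0.4],0],
    [[0,12.5,0.4],0],
    [[0,15,0.4],0],
    [[0,17.5,0.5],0],
    [[0,20,0.5],0],
    [[0,22,0.5],0],
    [[0,22,0.5],0]
  ]
}}

```text
time_s: 17.27
tcp_pos: [0.5666, 0.067, 0.1035]
tool_rot: [-3.141, -0.002, -0.299]
wrist_force: [-3.8, 0.4, 13.7]
grip_width: 0.0267
grasp_force: 102.6
```

Emit:
{"api": "play_rows", "payload": {
  "series": [
    [[0,2.5,0],0],
    [[0,5,0],0],
    [[0,7.5,0.1],0],
    [[0,10,0.1],0],
    [[0,12.5,0.2],0],
    [[0,15,0.2],0],
    [[0,17.5,0.3],0],
    [[0,20,0.3],0],
    [[0,22,0.3],0],
    [[0,22,0.3],0]
  ]
}}

```text
time_s: 18.52
tcp_pos: [0.5601, 0.0459, 0.1032]
tool_rot: [-3.141, -0.002, -0.299]
wrist_force: [-3.9, 1.6, 14.4]
grip_width: 0.027
grasp_force: 102.7
```

Emit:
{"api": "play_rows", "payload": {
  "series": [
    [[0,2.75,0],0],
    [[0,5.5,0.1],0],
    [[0,8.25,0.1],0],
    [[0,11,0.1],0],
    [[0,13.75,0.2],0],
    [[0,16.5,0.2],0],
    [[0,19.25,0.2],0],
    [[0,22,0.3],0],
    [[0,24.75,0.3],0],
    [[0,27.5,0.4],0],
    [[0,30.25,0.4],0],
    [[0,33,0.4],0]
  ]
}}

```text
time_s: 20.02
tcp_pos: [0.5507, 0.0153, 0.1028]
tool_rot: [-3.139, -0.002, -0.299]
wrist_force: [-3.1, 4.8, 13.8]
grip_width: 0.0271
grasp_force: 102.7
```

Emit:
{"api": "play_rows", "payload": {
  "series": [
    [[0,2.75,0],0],
    [[0,5.5,0.1],0],
    [[0,8.25,0.1],0],
    [[0,11,0.1],0],
    [[0,13.75,0.2],0],
    [[0,16.5,0.2],0],
    [[0,19.25,0.2],0],
    [[0,22,0.3],0],
    [[0,24.75,0.3],0],
    [[0,27.5,0.4],0],
    [[0,30.25,0.4],0],
    [[0,33,0.4],0]
  ]
}}

```text
time_s: 21.52
tcp_pos: [0.5407, -0.0172, 0.1023]
tool_rot: [-3.141, -0.002, -0.299]
wrist_force: [-4.0, 1.1, 13.7]
grip_width: 0.027
grasp_force: 102.7
```

Emit:
{"api": "play_rows", "payload": {
  "series": [
    [[0,2.75,0],0],
    [[0,5.5,0.1],0],
    [[0,8.25,0.1],0],
    [[0,11,0.1],0],
    [[0,13.75,0.2],0],
    [[0,16.5,0.2],0],
    [[0,19.25,0.2],0],
    [[0,22,0.3],0],
    [[0,24.75,0.3],0],
    [[0,27.5,0.4],0],
    [[0,30.25,0.4],0],
    [[0,33,0.4],0]
  ]
}}

```text
time_s: 23.02
tcp_pos: [0.5312, -0.0481, 0.1019]
tool_rot: [-3.14, -0.002, -0.299]
wrist_force: [-3.8, 4.3, 12.6]
grip_width: 0.0269
grasp_force: 102.6
```

Emit:
{"api": "play_rows", "payload": {
  "series": [
    [[0,2.75,0.1],0],
    [[0,5.5,0.1],0],
    [[0,8.25,0.2],0],
    [[0,11,0.2],0],
    [[0,13.75,0.3],0],
    [[0,16.5,0.3],0],
    [[0,19.25,0.4],0],
    [[0,22,0.4],0],
    [[0,24.75,0.5],0],
    [[0,27.5,0.5],0],
    [[0,31,0.6],0],
    [[0,35,0.6],0]
  ]
}}

```text
time_s: 24.52
tcp_pos: [0.5207, -0.0824, 0.1014]
tool_rot: [3.141, -0.002, -0.299]
wrist_force: [-4.0, 1.8, 13.7]
grip_width: 0.0271
grasp_force: 102.8
```

Emit:
{"api": "play_rows", "payload": {
  "series": [
    [[0,0,0.3],0],
    [[0,0,0.5],0],
    [[0,0,0.5],0]
  ]
}}

```text
time_s: 24.9
tcp_pos: [0.5208, -0.0826, 0.1013]
tool_rot: [3.141, -0.003, -0.299]
wrist_force: [-5.3, 0.4, 17.9]
grip_width: 0.0272
grasp_force: 103.3
```

```bash
python3 - <<'E'
from h import *
s=snap('scene','s2'); x0,y0,w,h=215,195,190,145
cv2.imwrite('pics/c2.png',cv2.resize(s['pixels'][y0:y0+h,x0:x0+w,::-1],None,fx=4,fy=4,interpolation=cv2.INTER_CUBIC))
E
```

```text
(no output)
```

View pics/c2.png

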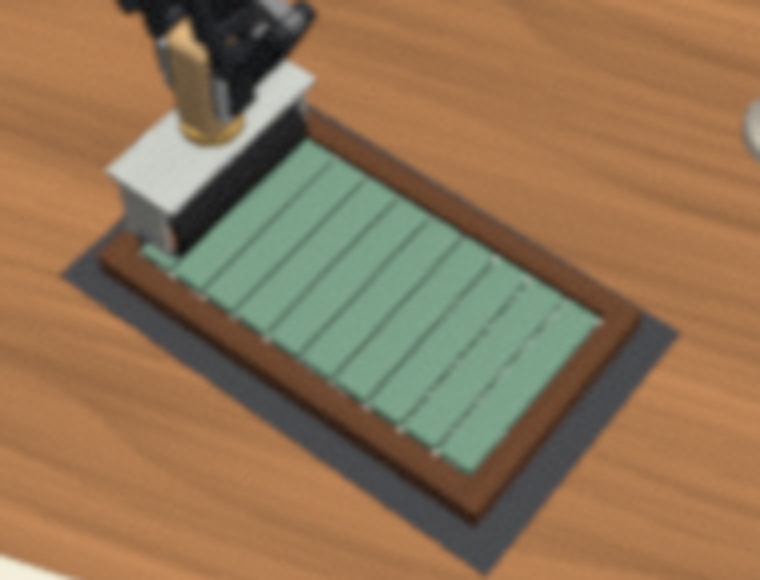

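The crop shows all ten tiles level with the rim, with the roller at the -y end. One firmer return pass (about 22 N) will make sure of it.

Emit:
{"api": "play_rows", "payload": {
  "series": [
    [[0,-4,0],0],
    [[0,-9,-0.1],0],
    [[0,-15,-0.2],0],
    [[0,-21,-0.3],0],
    [[0,-27,-0.4],0],
    [[0,-33,-0.5],0],
    [[0,-39,-0.5],0],
    [[0,-45,-0.6],0],
    [[0,-51,-0.7],0],
    [[0,-56,-0.8],0],
    [[0,-61,-0.8],0],
    [[0,-66,-0.9],0]
  ]
}}

```text
time_s: 26.45
tcp_pos: [0.5405, -0.0193, 0.1022]
tool_rot: [3.141, -0.003, -0.299]
wrist_force: [-3.8, 0.3, 16.3]
grip_width: 0.0271
grasp_force: 103.1
```

Emit:
{"api": "play_rows", "payload": {
  "series": [
    [[0,-4,0],0],
    [[0,-9,-0.1],0],
    [[0,-15,-0.2],0],
    [[0,-21,-0.3],0],
    [[0,-27,-0.4],0],
    [[0,-33,-0.5],0],
    [[0,-39,-0.5],0],
    [[0,-45,-0.6],0],
    [[0,-51,-0.7],0],
    [[0,-56,-0.8],0],
    [[0,-61,-0.8],0],
    [[0,-66,-0.9],0]
  ]
}}

```text
time_s: 27.95
tcp_pos: [0.5602, 0.0439, 0.1031]
tool_rot: [-3.141, -0.004, -0.299]
wrist_force: [-2.2, 0.6, 14.8]
grip_width: 0.0271
grasp_force: 103.0
```

Emit:
{"api": "play_rows", "payload": {
  "series": [
    [[0,-4,0],0],
    [[0,-9,-0.1],0],
    [[0,-15,-0.2],0],
    [[0,-21,-0.3],0],
    [[0,-27,-0.4],0],
    [[0,-33,-0.5],0],
    [[0,-39,-0.5],0],
    [[0,-45,-0.6],0],
    [[0,-51,-0.7],0],
    [[0,-56,-0.8],0],
    [[0,-61,-0.8],0],
    [[0,-68,-0.9],0]
  ]
}}

```text
time_s: 29.45
tcp_pos: [0.5804, 0.1089, 0.1041]
tool_rot: [-3.141, -0.004, -0.299]
wrist_force: [-0.5, -1.0, 13.5]
grip_width: 0.027
grasp_force: 102.7
```

Emit:
{"api": "play_rows", "payload": {
  "series": [
    [[0,0,-10],0],
    [[0,0,-40],0],
    [[0,0,-85],0],
    [[-40,-60,-85],-0.1],
    [[-80,-110,-85],-0.2],
    [[-120,-170,-85],-0.35],
    [[-149,-216,-85],-0.518],
    [[-149,-216,-85],-0.518],
    [[-149,-216,-85],-0.518],
    [[-149,-216,-85],-0.518]
  ]
}}

```text
time_s: 30.7
tcp_pos: [0.5009, 0.3579, 0.1867]
tool_rot: [3.141, 0.001, 0.217]
wrist_force: [-0.3, -0.6, -3.7]
grip_width: 0.0268
grasp_force: 101.0
```

```bash
python3 - <<'E'
from h import *
st=ctrl.sense(); print(st['tcp_pos'],st['tool_rot'],st['ft_torque'])
s=snap('scene','s3'); w=snap('wrist','w3')
k=lambda s,x0,y0,w,h,f: cv2.resize(s['pixels'][y0:y0+h,x0:x0+w,::-1],(400,int(h*400/w)),interpolation=cv2.INTER_CUBIC)
A=k(s,415,205,120,160,0);B=k(w,160,0,320,480,0)
h=min(len(A),len(B),590);cv2.imwrite('pics/c3.png',np.hstack([A[:h],B[:h]]))
C=k(s,225,205,160,130,0); cv2.imwrite('pics/c4.png',C)
E
```

```text
[0.50093527 0.35785599 0.18668231] [3.14106897e+00 5.29774561e-04 2.16606973e-01] [-0.04995329 -0.06107789 -0.00370285]
```

View pics/c3.png

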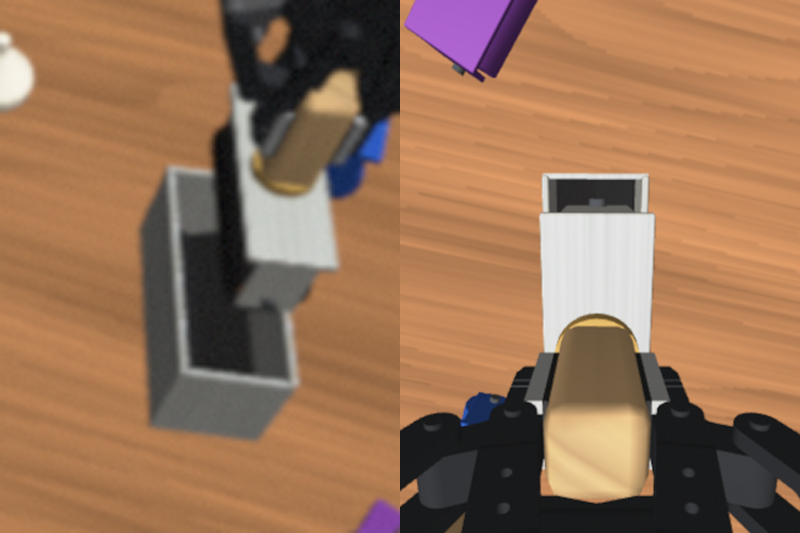

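The left half shows the roller upright over the stand. The right half shows the fork plate's far edge parallel to the stand's end wall, at about (272..363, 170) in full wrist pixels.

```bash
python3 - <<'E'
from h import *
s=ld('w3');c=np.array([.5009,.3579]);u=np.array([np.cos(.217),np.sin(.217)]);v=np.array([u[1],-u[0]])
for p in((272,170.5),(363,170.5)):
    d=back(s,*p,.1657)[:2]-c; print('plate edge in tool x,y',(d@u).round(4),(d@v).round(4))
for p in((160+142/1.25,174/1.25),(160+249/1.25,174/1.25)):
    d=back(s,*p,.068)[:2]-c; print('stand corner',(d@u).round(4),(d@v).round(4))
E
```

```text
plate edge in tool x,y 0.0565 -0.021
plate edge in tool x,y 0.0565 0.0219
stand corner 0.071 -0.0316
stand corner 0.071 0.0312
```

View pics/c4.png

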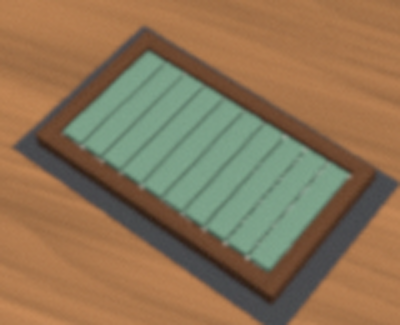

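The tiles all look flush, and the roller is aligned with the stand to within about 1 mm. Lowering it now.

Emit:
{"api": "play_rows", "payload": {
  "series": [
    [[1,-0.5,15],0],
    [[1,-0.5,35],0],
    [[1,-0.5,55],0],
    [[1,-0.5,70],0],
    [[1,-0.5,80],0],
    [[1,-0.5,87],0],
    [[1,-0.5,92],0],
    [[1,-0.5,95],0],
    [[1,-0.5,97],0],
    [[1,-0.5,97],0]
  ]
}}

```text
time_s: 32.05
tcp_pos: [0.5012, 0.36, 0.09]
tool_rot: [-3.142, -0.0, 0.219]
wrist_force: [0.0, -0.2, -3.6]
grip_width: 0.0265
grasp_force: 101.1
```

Emit:
{"api": "play_rows", "payload": {
  "series": [
    [[0,0,0.5],0],
    [[0,0,1],0],
    [[0,0,1.5],0],
    [[0,0,1.5],0]
  ]
}}

```text
time_s: 32.55
tcp_pos: [0.5013, 0.3599, 0.0885]
tool_rot: [3.141, -0.0, 0.219]
wrist_force: [-0.7, -0.6, -3.1]
grip_width: 0.0272
grasp_force: 101.3
```

Emit:
{"api": "play_rows", "payload": {
  "series": [
    [[0,0,0.5],0],
    [[0,0,0.5],0],
    [[0,0,1],0],
    [[0,0,1],0]
  ]
}}

```text
time_s: 33.05
tcp_pos: [0.5014, 0.3596, 0.0882]
tool_rot: [3.141, -0.0, 0.219]
wrist_force: [-2.3, -5.4, 5.8]
grip_width: 0.0267
grasp_force: 102.5
```

Emit:
{"api": "play_rows", "payload": {
  "series": [
    [[0,0,-0.5],0],
    [[0,0,-0.5],0],
    [[0,0,-0.5],0],
    [[0,0,-0.5],0],
    [[0,0,-0.5],0],
    [[0,0,-0.5],0],
    [[0,0,-0.5],0]
  ],
  "claw": 80
}}

```text
time_s: 33.92
tcp_pos: [0.5012, 0.36, 0.0879]
tool_rot: [-3.142, -0.0, 0.219]
wrist_force: [-0.3, -0.2, 0.1]
grip_width: 0.0801
grasp_force: 0.0
```

Emit:
{"api": "play_rows", "payload": {
  "series": [
    [[0,0,-10],0],
    [[0,0,-25],0],
    [[0,0,-50],0],
    [[0,0,-90],0],
    [[0,0,-130],0],
    [[0,0,-164],0],
    [[0,0,-164],0],
    [[0,0,-164],0]
  ]
}}

```text
time_s: 34.92
tcp_pos: [0.501, 0.3598, 0.2517]
tool_rot: [3.142, 0.0, 0.219]
wrist_force: [0.6, 0.1, -0.5]
grip_width: 0.0802
grasp_force: 0.0
```

```bash
python3 - <<'E'
from h import *
w=snap('wrist','w5');t=snap('top','t5');s=snap('scene','s5')
k=lambda s,x0,y0,w,h: cv2.resize(s['pixels'][y0:y0+h,x0:x0+w,::-1],(395,540),interpolation=cv2.INTER_CUBIC)
cv2.imwrite('pics/c5.png',np.hstack([k(w,250,120,132,180),k(s,430,235,88,120)]))
E
```

```text
(no output)
```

View pics/c5.png

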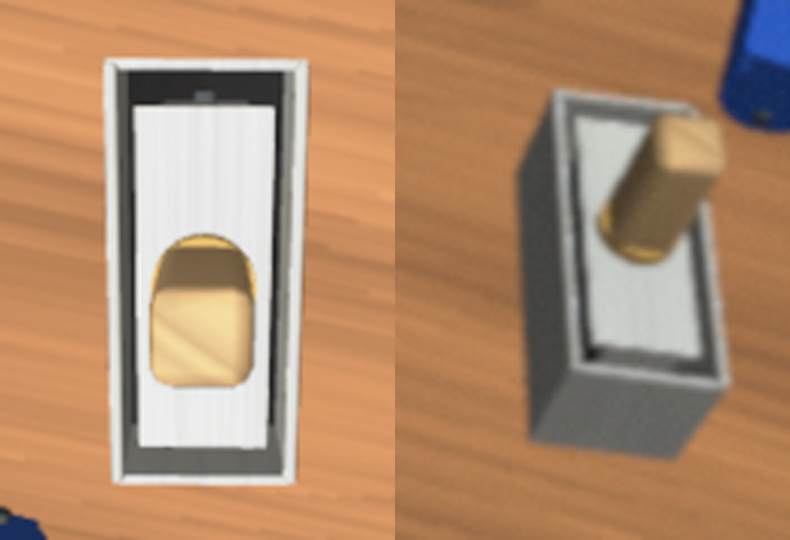

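The roller is bedded in its stand, handle up, with even gaps all round, and the gripper is clear.

```bash
python3 -c "
from station import ctrl
print(ctrl.hand_in())"
```

```text
the job is handed in; nothing more can be done
None
```

I rolled the ten tiles down until they looked flush with the rim and stood the roller back in its stand, handle up and released. The job was handed in at about 35 s; the hand-in returned no verdict. Every force reading was 22 N or less, taken only at the end of each move.

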